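Slide the power supply module home and close its retaining lever

TASK

Using the fingertips only, push the power supply module along the floor of the opened chassis into its bay until it is fully home against the connector block, and then push the retaining lever round until it is closed across the front of the module. Slide the module at a steady, unhurried speed and never lift or tip it, and leave the other things on the bench and in the chassis where they are.

Things in the scene. Friction and masses are not known exactly. Their poses are not given: they have to be found in the camera images.
- psu_front (a point): Centre of the front face of the module (the face that is pushed), 24 mm above its underside, at (-70, 0, 24) mm in the axes of psu, which it shares. On the face are a fan grille and a mains inlet, both flush.
- psu: The power supply module: a loose flat metal box, 140 long, 96 wide, 48 mm high, 0.65 to 0.95 kg, vent slots in its top. It stands on the chassis floor outside the bay, roughly in front of it. Origin: centre of its underside; x from the front face towards its rear (the way it slides in), z up, y across.
- chassis: Open-topped sheet-steel tray fixed to the bench, lying roughly sideways. Origin on the bench; x = slide-in direction, z up. Floor 3 mm thick, from x = -230 (open end, no lip) to the rear wall at 170 mm, y -120 to 120 mm. Before x = 0 its long sides are lips 14 mm high, beyond it walls 55 mm high. Beside the bay, at y 20 to 115 mm, a circuit board with parts up to 37 mm high.
- bay_home (a point): Where psu_front is when the module is fully home: at (0, -50, 27) mm in the chassis, same axes. From it the bay runs 140 mm along x to a black connector block, the stop. Guide rails 20 mm high on both sides, 100 mm apart inside; over their first 30 mm they flare out by 14 mm each, to lead the module in.
- lever_pivot (a point): The vertical hinge axis of the retaining lever, at mid-height of its bar: at (-4.5, 24, 35) mm in the chassis, same axes.
- lever_end (a point): Free end of the retaining lever, at mid-height. The lever is a straight flat steel bar on edge, 143 mm from pivot to end, 5 mm thick, 18 mm high (26 to 44 mm above the bench), hub 16 mm across. Open, it stands out over the chassis floor beside the module's path. The y axis points from the end to the pivot.
- lever (a joint): Angle of the lever, rad. 0 = closed, at its own stop: it points along -y of the chassis, across the bay's mouth, 2 mm in front of a module that is home. Grows as it opens, clockwise from above; 1.57 = straight out of the bay (-x), limit 1.95; starts at 1.65 to 1.85. A little stiff (1.5 N at 80 mm), it stays where it is left.
- fan: A loose black square cooling fan, 60 x 60 x 25 mm, lying on the chassis floor. Origin: centre of its underside. Leave it alone.
- screwdriver: A screwdriver, 190 mm long, lying on the bench beyond the open end of the chassis. Origin: centre of its underside (on the tool's axis line). Leave it alone.
- tape: A roll of black tape, 90 mm across, 19 mm high, lying on the bench. Origin: centre of its underside. Leave it alone.
- multimeter: A black and grey hand multimeter, 180 x 88 x 45 mm, lying on the bench. Origin: centre of its underside. Leave it alone.
- gel_bottle: A white bottle, 60 mm across, 170 mm tall, standing on the bench. Origin: centre of its underside. Leave it alone.
- spray_can: A can with a pale label, 52 mm across, 150 mm tall, standing on the bench. Origin: centre of its underside. Leave it alone.

How it is judged (in metres and radians):
On the way, in this order (a step that is already met when the one before it is completed fails the run):
1. the module is pushed fully home in its bay (x of psu_front in the frame of bay_home between -0.003 and 0.003 m and y of psu_front in the frame of bay_home between -0.004 and 0.004 m and angle between the x axis of psu_front and the x axis of bay_home, either way round below 0.045 rad), for 0.2 s.
2. the retaining lever is closed across its front (value of joint lever below 0.1 rad), for 0.2 s.
At the end, for the whole second after the job is handed in: The module's front is within 3 mm of fully home along the bay, within 4 mm sideways and 0.045 rad of square, flat on the floor and at rest, and the lever is within 0.1 rad of closed (all of step 1 and angle between psu_front's own z axis and vertical below 0.04 rad and z of psu_front in the frame of bay_home between -0.004 and 0.004 m and value of joint lever below 0.1 rad and velocity of joint lever below 0.05 rad/s and linear speed of psu below 0.01 m/s); the robot touches nothing.
It fails at once if the module is lifted or tipped (z of psu_front in the frame of bay_home above 0.01 m or angle between psu_front's own z axis and vertical above 0.12 rad).
It fails at once if the module is shoved faster than 0.3 m/s (linear speed of psu above 0.3 m/s).
It fails at once if another thing is pushed out of place by more than 25 mm or tipped over (distance of any of fan, screwdriver, tape, multimeter, gel_bottle, spray_can from where it was at the start of the episode above 0.025 m or angle between any of fan, tape, multimeter, gel_bottle, spray_can's own z axis and vertical above 0.4 rad).
It also fails if it takes over 58 s, if anything falls off the work surface, if the arm or the gripper's body presses on something with over 40 N, if the wrist force passes 120 N, or if a joint passes its speed limit or range.

ROBOT

A 6-joint arm with a two-finger parallel gripper is mounted at the origin on the work surface. World frame = base frame: x ahead of the robot, y to its left, z up, the work surface at z = 0. Lengths are in mm, angles in rad, forces in N, time in s.
With the tool pointing down it reaches from about 400 to 925 mm from the base axis. Payload 12.5 kg.
Tool frame: the origin (TCP) lies on the centre line of the jaws, within the pads' length; the fingertips stand 14 mm ahead of it and the grasp point (between the pads) lies 5 mm behind it; z points along the fingers, x is the direction in which the jaws open and shut, and the axes are right-handed (so a half turn about z gives the same grasp; the last joint's range is limited). The gripper opens to 95 mm and grips with 3 to 60 N. Pads are 20 mm wide; open, the fingers measure 119 mm over their backs; the gripper's body (75 mm by 180 mm) begins 59 mm behind the grasp point.
Start: joints at [1.122, 0.491, 1.559, -0, 1.092, -0.106], TCP at [210.062, 588.659, 228.661] pointing down, gripper open.
Joint ranges: [-3.1, 3.1], [-0.84, 2.19], [0.05, 2.79], [-1.13, 4.28], [0.06, 2.93], [-2.69, 2.69]. Speed limits (rad/s): [2.22, 2.22, 2.79, 3.14, 3.14, 3.14].

INTERFACE

Orientations are given as [roll, pitch, yaw] about the fixed x, y, z axes, in that order (R = Rz(yaw) Ry(pitch) Rx(roll)).
In Python, from cell import state, read_camera, job_done gives the robot as it stands.
- The arm moves only by the shell command python3 -m handwheel 'ROWS'. ROWS is JSON, a list of rows, each an object of numbers: "hand": the finger opening in m, from 0 to 0.0951; "x", "y", "z": the shift along the world's x, y, z in m; "spin": the turn about the world's z in units of 5 degrees (1.0 is 5 degrees). In form: [{"hand": .., "x": .., "y": .., "z": .., "spin": ..}, ...]. A call has 1 to 20 rows; each row is the pose to reach, as a shift and turn from the pose commanded when the call began; what a row does not reach only later rows make up. A row lasts 1/12 s, in which the tool goes at most 41.7 mm and 7.16 degrees, less where a joint would pass 70% of its speed; a pose out of reach is approached as far as the arm can. A call with a gripper value outside its range is refused whole. The fingers move at their own pace and stop on an object; the grip force is fixed at half the most. Time passes only in rows, so rows that repeat a pose let the fingers close. It gives the time, the measured TCP pose, the force and the opening at its end, in the units of the state.
- state(): the state, without advancing time (a new reading comes with each control period).
- read_camera(name): name is "scene" or "top"; returns a dict with "img" (420x560x3 uint8, red, green, blue), "fx", "fy", "cx", "cy" (pixels), "T" (4x4, takes a point from camera to world coordinates). Camera axes: x right, y down, z forward; pixel columns grow to the right and rows downward; lengths in mm; the calibration is good to about 2 mm. A picture is of the moment at which its call begins. There is no depth.
- job_done(): hands the job in, once; it reports no verdict.
The state is a dict: "t": time; "joints": joint angles; "qvel": joint speeds; "tau": joint torques, N m; "eef_pos": TCP position; "tcp_rot": TCP orientation; "ft_force": force on the tool from outside, world axes, zero at the start; "moment": the same for the moment, N m; "opening": opening from 0.0 (shut) to 1.0 (fully open).
Only numpy, scipy, OpenCV 4.12 (cv2) and the standard library are available. Lean on these libraries where they do the work, as an engineer would, in place of code of your own. Each camera call takes 0.05 s, during which the arm holds its last target. There are 200 camera calls.

## Working session

There is one attempt and no reset: what is moved stays moved. The work goes in short steps, Python scripts to look and compute and a shell command to move; the robot and the scene stay as the last step left them, time stands still between calls to the robot, and variables do not carry over. Pictures are saved under pics/ and viewed, about 8 in all and at most 12, crops included, and the job is handed in when it is done.

```bash
mkdir -p pics; ls; python3 - <<'E'
from cell import state, read_camera
import cv2
for n in("top","scene"):
    c=read_camera(n); cv2.imwrite(f"pics/{n}0.png",cv2.cvtColor(c["img"],cv2.COLOR_RGB2BGR))
    print(n,c["fx"],c["fy"],c["cx"],c["cy"],c["T"])
print(state())
E
```

```text
pics
top 478.1110540723863 478.1110540723863 268.3598490101281 207.12673732567038 [[ 8.27188383e-02 -9.76370184e-01  1.99646831e-01  2.89596059e+02]
 [-9.96565709e-01 -8.02790250e-02  2.02994023e-02 -1.71886952e+01]
 [-3.79227819e-03 -2.00640329e-01 -9.79657633e-01  1.41269489e+03]
 [ 0.00000000e+00  0.00000000e+00  0.00000000e+00  1.00000000e+00]]
scene 456.0719950764667 456.0719950764667 275.28940317835816 209.4284198563919 [[-1.36944149e-01  6.58425414e-01 -7.40082613e-01  1.59780884e+03]
 [ 9.90513640e-01  9.95864526e-02 -9.46850998e-02  1.39346731e+02]
 [ 1.13591261e-02 -7.46028493e-01 -6.65817135e-01  9.90481185e+02]
 [ 0.00000000e+00  0.00000000e+00  0.00000000e+00  1.00000000e+00]]
{'t': 0.1, 'joints': array([ 1.12237842e+00,  4.91473249e-01,  1.55939194e+00, -8.51583098e-06,
        1.09169122e+00, -1.05612151e-01]), 'qvel': array([-0.0003395 , -0.00124343, -0.00267303, -0.00129662, -0.00042829,
       -0.00051888]), 'tau': array([ 3.42281979e-03, -6.13628769e+01, -2.58606094e+01,  6.94414065e-02,
        4.70445037e-02,  1.44965026e-05]), 'eef_pos': array([209.98162803, 588.45650095, 228.13516623]), 'tcp_rot': array([-3.14149857e+00,  9.59187393e-04,  1.22799455e+00]), 'ft_force': array([-0.48664739,  0.62387249,  0.05281487]), 'moment': array([-0.02796825,  0.00727023,  0.03459884]), 'opening': 1.0003351923969737}
```

View pics/top0.png

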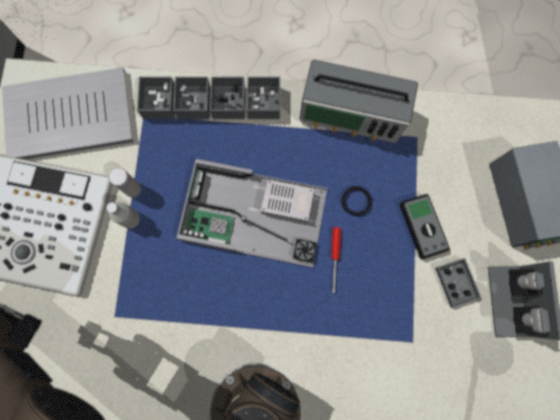

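View pics/scene0.png

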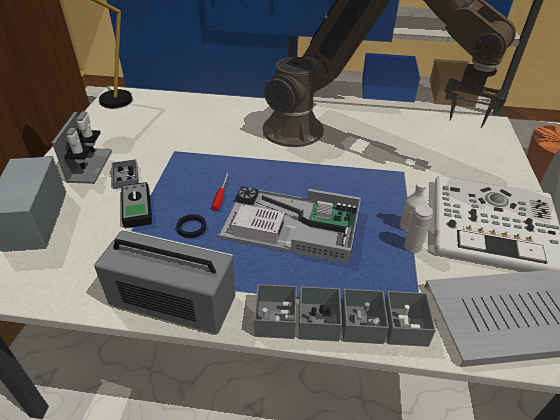

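The top picture shows the chassis at about (180–327, 160–265) px, with the slide-in direction towards image left. The module is at about (290, 199), the fan at (305, 250), and the lever runs from the hub at about (240, 215) to (292, 242). I'll enlarge it.

```bash
python3 - <<'E'
import cv2
a=cv2.imread("pics/top0.png")[150:275,172:338]
cv2.imwrite("pics/topc.png",cv2.resize(a,None,fx=4.8,fy=4.8,interpolation=cv2.INTER_CUBIC))
a=cv2.imread("pics/scene0.png")[180:270,210:370]
cv2.imwrite("pics/scenec.png",cv2.resize(a,None,fx=5,fy=5,interpolation=cv2.INTER_CUBIC))
E
```

```text
(no output)
```

View pics/topc.png

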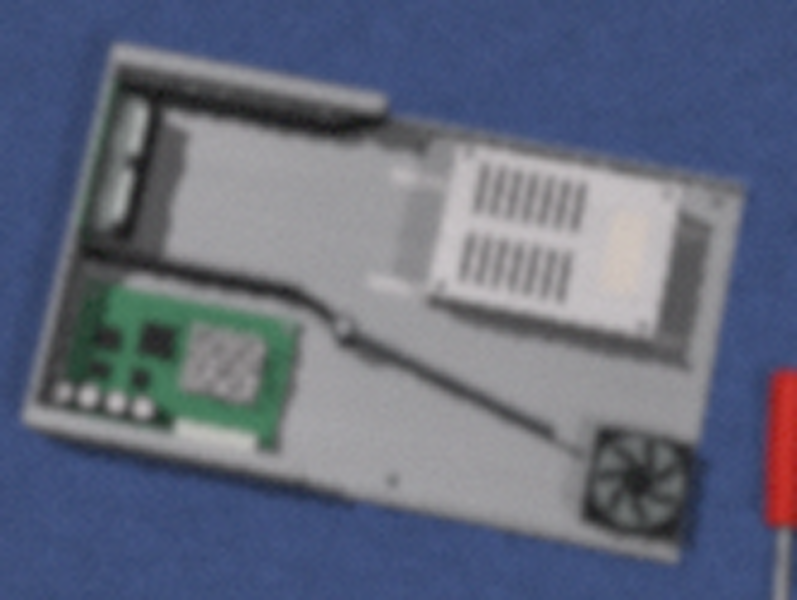

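View pics/scenec.png

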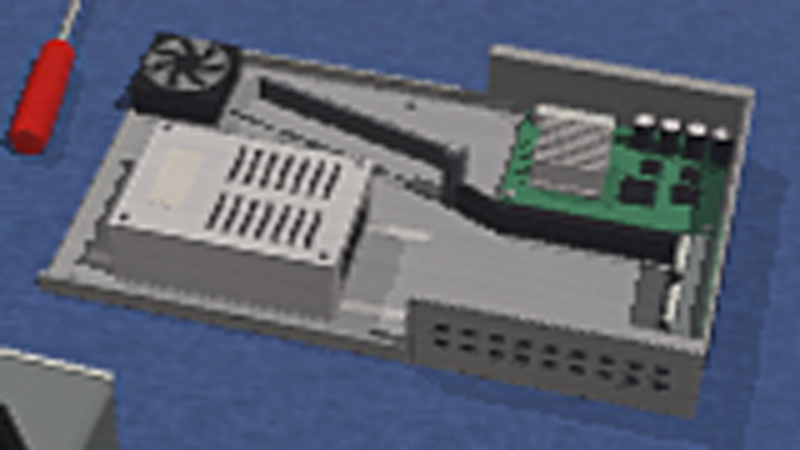

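The crops show the wall and lip corners, the module's top corners, the lever hub at about crop (345, 328), its end at about (558, 437), and the fan just beyond the end. Next I fit poses from both views.

```bash
cat > h.py <<'E'
import numpy as np, cv2
from scipy.optimize import least_squares
from cell import read_camera, state
def proj(c,P):
    T=np.array(c["T"]); p=(np.atleast_2d(P)-T[:3,3])@T[:3,:3]
    return np.c_[c["fx"]*p[:,0]/p[:,2]+c["cx"],c["fy"]*p[:,1]/p[:,2]+c["cy"]]
def place(q,P):
    P=np.atleast_2d(np.array(P,float)); c,s=np.cos(q[2]),np.sin(q[2])
    return np.c_[q[0]+c*P[:,0]-s*P[:,1],q[1]+s*P[:,0]+c*P[:,1],P[:,2]]
def unproj(c,uv,z):
    T=np.array(c["T"]); d=T[:3,:3]@[(uv[0]-c["cx"])/c["fx"],(uv[1]-c["cy"])/c["fy"],1]
    return T[:3,3]+d*(z-T[2,3])/d[2]
def fit(obs,q0):
    f=lambda q:np.concatenate([(proj(c,place(q,P))-uv).ravel() for c,P,uv in obs])
    r=least_squares(f,q0,loss="soft_l1"); return r.x,r.fun.reshape(-1,2)
E
python3 - <<'E'
from h import *
np.set_printoptions(precision=2,suppress=True)
t=read_camera("top"); s=read_camera("scene")
tc=lambda L:np.array(L)/4.8+[172,150]
sc=lambda L:np.array(L)/5+[210,180]
q,r=fit([(t,[[170,-120,55],[170,120,55],[0,-120,55],[-230,-120,14],[-230,120,14]],tc([(115,45),(25,425),(385,97),(745,185),(680,560)])),
 (s,[[0,-120,55],[170,-120,55],[170,120,55],[0,120,55],[-230,-120,14]],sc([(410,303),(705,352),(752,92),(492,48),(40,280)]))],[600,50,1.4])
print("chassis",q);print(r)
for n,sel in(("both",2),("top",0),("scene",1)):
    o=[(t,[[70,-48,51],[-70,-48,51],[-70,48,51],[70,48,51]],tc([(453,143),(688,180),(657,335),(430,298)])),
       (s,[[-70,48,51],[70,48,51],[70,-48,51],[-70,-48,51]],sc([(157,124),(372,165),(333,264),(108,222)]))]
    p,r=fit(o if sel==2 else [o[sel]],[600,-60,1.4]); print("psu",n,p);print(r)
    c,sn=np.cos(q[2]),np.sin(q[2]); d=p[:2]-q[:2]; print(" in chassis",c*d[0]+sn*d[1],-sn*d[0]+c*d[1],p[2]-q[2])
for cam,L in((t,tc([(345,328),(557,435),(582,428),(694,430),(690,540),(585,535)])),(s,sc([(455,150),(262,80),(160,38),(240,48)]))):
    for uv,z in zip(L,[44,44]+[28]*4):
        d=unproj(cam,uv,z)[:2]; e=d-q[:2]; print(d,"ch",c*e[0]+sn*e[1],-sn*e[0]+c*e[1])
for n,P in(("home",[0,-50,0]),("pivot",[-4.5,24,0])): print(n,place(q,P))
E
```

```text
chassis [555.68  83.16   1.46]
[[-0.57 -0.59]
 [-0.7  -0.87]
 [-0.62 -0.67]
 [-0.27 -0.91]
 [-0.85 -0.49]
 [-0.51 -2.23]
 [-0.57 -0.85]
 [-0.26 -1.96]
 [-0.51 -1.96]
 [-1.05 -2.16]]
psu both [595.56 -41.99   1.48]
[[ 0.19 -0.48]
 [-1.75 -0.1 ]
 [-0.51 -0.64]
 [-0.86 -1.25]
 [-1.22 -1.55]
 [-0.66 -2.55]
 [ 0.08 -1.15]
 [-0.6  -0.67]]
 in chassis -119.81577300884635 -53.82843402327751 0.019806707884040486
psu top [593.86 -44.02   1.49]
[[ 0.63  0.33]
 [-1.22  0.26]
 [ 0.35 -0.21]
 [-0.09 -0.36]]
 in chassis -122.02428476464337 -52.369913523076505 0.029778855673502136
psu scene [601.61 -39.18   1.45]
[[-0.09 -0.54]
 [ 0.3  -0.65]
 [ 0.12  0.78]
 [-0.33  0.26]]
 in chassis -116.33111917778292 -59.521348232888876 -0.0095775092052508
[529.53  79.4 ] ch -6.702968442732832 25.55559717246067
[475.02 -53.48] ch -144.90984613216773 64.62706538239253
[482.7  -68.71] ch -159.17675432930756 55.26353169359028
[ 487.07 -136.57] ch -226.09572237122478 43.2178202653122
[ 420.39 -138.34] ch -235.42517800093404 109.26744307244174
[418.18 -75.2 ] ch -172.94771473742898 118.6308717574251
[536.43  84.33] ch -1.0254386076311397 19.263885860595106
[487.61 -45.21] ch -135.27125866627708 53.056317959453615
[ 436.01 -122.65] ch -218.0698869802955 95.53005602408868
[438.36 -68.03] ch -163.5359354014418 99.39134910280842
home [[605.36  77.48   0.  ]]
pivot [[531.33  81.41   0.  ]]
```

```bash
python3 -m handwheel '[{"hand":0.06,"x":0.01,"y":-0.02,"z":0,"spin":-0.4},{"hand":0.06,"x":0.375,"y":-0.729,"z":0,"spin":-15.37},{"hand":0.06,"x":0.375,"y":-0.729,"z":0,"spin":-15.37},{"hand":0.06,"x":0.375,"y":-0.729,"z":0,"spin":-15.37},{"hand":0.06,"x":0.375,"y":-0.729,"z":0,"spin":-15.37},{"hand":0.06,"x":0.375,"y":-0.729,"z":0,"spin":-15.37},{"hand":0.06,"x":0.375,"y":-0.729,"z":0,"spin":-15.37},{"hand":0.06,"x":0.375,"y":-0.729,"z":0,"spin":-15.37},{"hand":0.06,"x":0.375,"y":-0.729,"z":0,"spin":-15.37},{"hand":0.06,"x":0.375,"y":-0.729,"z":0,"spin":-15.37},{"hand":0.06,"x":0.375,"y":-0.729,"z":0,"spin":-15.37},{"hand":0.06,"x":0.375,"y":-0.729,"z":0,"spin":-15.37},{"hand":0.06,"x":0.375,"y":-0.729,"z":0,"spin":-15.37},{"hand":0.06,"x":0.375,"y":-0.729,"z":0,"spin":-15.37},{"hand":0.06,"x":0.375,"y":-0.729,"z":0,"spin":-15.37},{"hand":0.06,"x":0.375,"y":-0.729,"z":0,"spin":-15.37},{"hand":0.06,"x":0.375,"y":-0.729,"z":0,"spin":-15.37},{"hand":0.06,"x":0.375,"y":-0.729,"z":0,"spin":-15.37},{"hand":0.06,"x":0.375,"y":-0.729,"z":0,"spin":-15.37},{"hand":0.06,"x":0.375,"y":-0.729,"z":0,"spin":-15.37}]'; python3 -c "from cell import state;print(state())"
```

```text
t: 1.87
eef_pos: [582.9, -137.4, 228.6]
tcp_rot: [-3.142, 0.0, -0.114]
ft_force: [1.3, -0.1, 0.5]
opening: 0.628
{'t': 1.8667, 'joints': array([-3.41714502e-01,  4.53687716e-01,  1.62541924e+00,  6.20435689e-05,
        1.06252252e+00, -2.28153729e-01]), 'qvel': array([-0.59541946,  0.45002007, -0.7831713 ,  0.0017727 ,  0.32867988,
       -0.5934201 ]), 'tau': array([  2.30015695, -62.60562658, -20.87527871,  -0.07555534,
        -0.43949266,   0.88732151]), 'eef_pos': array([ 582.90704041, -137.3619559 ,  228.58615583]), 'tcp_rot': array([-3.14153153e+00,  2.36156889e-05, -1.13590968e-01]), 'ft_force': array([ 1.29164374, -0.13053909,  0.50747433]), 'moment': array([-0.06917794,  0.06054708, -0.00900956]), 'opening': 0.628189757002779}
```

```bash
python3 -m handwheel '[{"hand":0.06,"x":0,"y":0,"z":-0.03,"spin":0},{"hand":0.06,"x":0,"y":0,"z":-0.06,"spin":0},{"hand":0.06,"x":0,"y":0,"z":-0.09,"spin":0},{"hand":0.06,"x":0,"y":0,"z":-0.115,"spin":0},{"hand":0.06,"x":0,"y":0,"z":-0.13,"spin":0},{"hand":0.06,"x":0,"y":0,"z":-0.135,"spin":0},{"hand":0.06,"x":0,"y":0,"z":-0.135,"spin":0}]'; python3 - <<'E'
from h import *
for n,b in(("top",(150,172)),("scene",(140,190))):
    c=read_camera(n); a=cv2.cvtColor(c["img"],cv2.COLOR_RGB2BGR)[b[0]:b[0]+130,b[1]:b[1]+175]
    cv2.imwrite(f"pics/{n}1.png",cv2.resize(a,None,fx=4.5,fy=4.5,interpolation=cv2.INTER_CUBIC))
E
```

```text
t: 2.45
eef_pos: [582.0, -135.1, 92.5]
tcp_rot: [-3.141, 0.002, -0.113]
ft_force: [-0.3, 0.3, 0.4]
opening: 0.632
```

View pics/scene1.png

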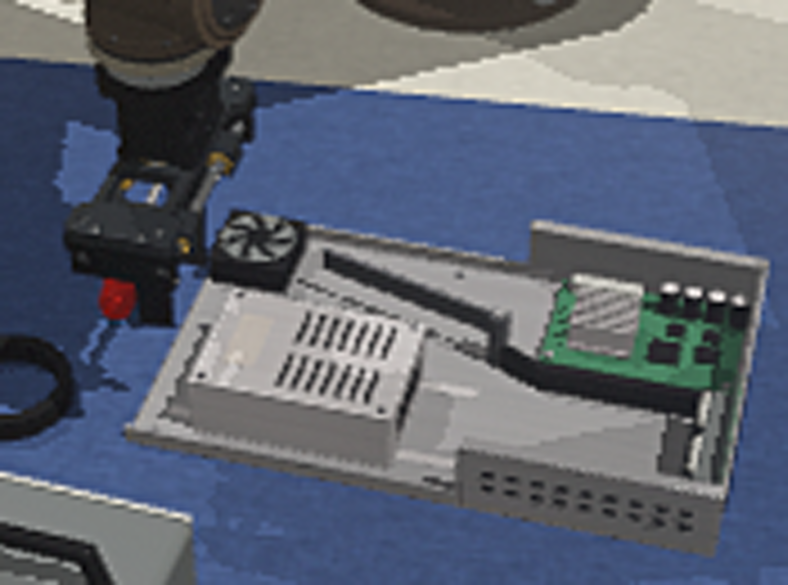

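The scene view shows the gripper upright outside the module's front face (near fingertip at crop (155, 320)), clear of the fan and the screwdriver. Going down with a small set-back.

```bash
python3 - <<'E'
from h import *
s=state();print(s["eef_pos"],s["qvel"].round(3))
c=read_camera("scene")
for dx in(-42,42): print((proj(c,s["eef_pos"]+np.array([dx,-dx*.113,-14]))-[190,140])*4.5)
E
python3 -m handwheel '[{"hand":0.06,"x":0,"y":-0.004,"z":-0.01,"spin":0},{"hand":0.06,"x":0,"y":-0.004,"z":-0.02,"spin":0},{"hand":0.06,"x":0,"y":-0.004,"z":-0.03,"spin":0},{"hand":0.06,"x":0,"y":-0.004,"z":-0.04,"spin":0},{"hand":0.06,"x":0,"y":-0.004,"z":-0.05,"spin":0},{"hand":0.06,"x":0,"y":-0.004,"z":-0.06,"spin":0},{"hand":0.06,"x":0,"y":-0.004,"z":-0.066,"spin":0},{"hand":0.06,"x":0,"y":-0.004,"z":-0.066,"spin":0},{"hand":0.06,"x":0,"y":-0.004,"z":-0.066,"spin":0}]'
```

```text
[ 582.84130457 -135.3196825    94.48852098] [-0.    -0.016 -0.006 -0.001 -0.001 -0.   ]
[[190.79059324 248.64633335]]
[[150.32254183 328.25289035]]
t: 3.35
eef_pos: [582.3, -139.1, 27.2]
tcp_rot: [-3.141, 0.001, -0.113]
ft_force: [-0.1, 0.4, -0.6]
opening: 0.633
```

```bash
python3 -m handwheel '[{"hand":0.06,"x":0.0003,"y":0.003,"z":0,"spin":0},{"hand":0.06,"x":0.0008,"y":0.007,"z":0,"spin":0},{"hand":0.06,"x":0.0013,"y":0.011,"z":0,"spin":0},{"hand":0.06,"x":0.0017,"y":0.015,"z":0,"spin":0},{"hand":0.06,"x":0.0022,"y":0.019,"z":0,"spin":0},{"hand":0.06,"x":0.0026,"y":0.023,"z":0,"spin":0},{"hand":0.06,"x":0.0031,"y":0.027,"z":0,"spin":0},{"hand":0.06,"x":0.0035,"y":0.031,"z":0,"spin":0},{"hand":0.06,"x":0.004,"y":0.035,"z":0,"spin":0},{"hand":0.06,"x":0.0044,"y":0.039,"z":0,"spin":0},{"hand":0.06,"x":0.0049,"y":0.043,"z":0,"spin":0},{"hand":0.06,"x":0.0053,"y":0.047,"z":0,"spin":0},{"hand":0.06,"x":0.0058,"y":0.051,"z":0,"spin":0},{"hand":0.06,"x":0.0063,"y":0.055,"z":0,"spin":0},{"hand":0.06,"x":0.0067,"y":0.059,"z":0,"spin":0},{"hand":0.06,"x":0.0072,"y":0.063,"z":0,"spin":0},{"hand":0.06,"x":0.0076,"y":0.067,"z":0,"spin":0},{"hand":0.06,"x":0.0081,"y":0.071,"z":0,"spin":0},{"hand":0.06,"x":0.0085,"y":0.075,"z":0,"spin":0},{"hand":0.06,"x":0.0085,"y":0.075,"z":0,"spin":0}]'; python3 - <<'E'
from h import *
for n,b in(("top",(150,172)),("scene",(170,200))):
    c=read_camera(n); a=cv2.cvtColor(c["img"],cv2.COLOR_RGB2BGR)[b[0]:b[0]+120,b[1]:b[1]+175]
    cv2.imwrite(f"pics/{n}2.png",cv2.resize(a,None,fx=4.5,fy=4.5,interpolation=cv2.INTER_CUBIC))
E
```

```text
t: 5.02
eef_pos: [591.1, -63.6, 27.8]
tcp_rot: [-3.142, -0.0, -0.113]
ft_force: [0.5, 0.4, 0.2]
opening: 0.629
```

View pics/top2.png

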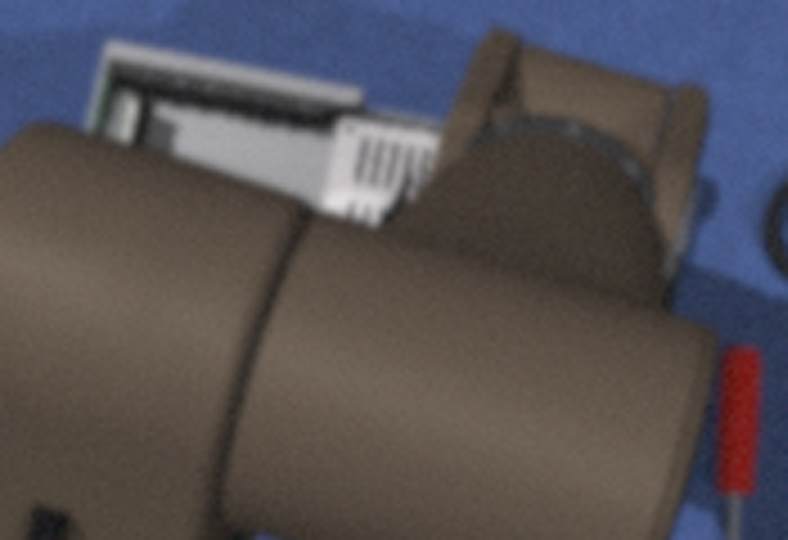

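The module's rear corner is now at crop (345, 118), at the bay's mouth, and it is moving straight. I'll carry on.

```bash
python3 -m handwheel '[{"hand":0.06,"x":0.0003,"y":0.003,"z":0,"spin":0},{"hand":0.06,"x":0.0008,"y":0.007,"z":0,"spin":0},{"hand":0.06,"x":0.0013,"y":0.011,"z":0,"spin":0},{"hand":0.06,"x":0.0017,"y":0.015,"z":0,"spin":0},{"hand":0.06,"x":0.0022,"y":0.019,"z":0,"spin":0},{"hand":0.06,"x":0.0026,"y":0.023,"z":0,"spin":0},{"hand":0.06,"x":0.0031,"y":0.027,"z":0,"spin":0},{"hand":0.06,"x":0.0035,"y":0.031,"z":0,"spin":0},{"hand":0.06,"x":0.004,"y":0.035,"z":0,"spin":0},{"hand":0.06,"x":0.0044,"y":0.039,"z":0,"spin":0},{"hand":0.06,"x":0.0049,"y":0.043,"z":0,"spin":0},{"hand":0.06,"x":0.0053,"y":0.047,"z":0,"spin":0},{"hand":0.06,"x":0.0058,"y":0.051,"z":0,"spin":0},{"hand":0.06,"x":0.0063,"y":0.055,"z":0,"spin":0},{"hand":0.06,"x":0.0067,"y":0.059,"z":0,"spin":0},{"hand":0.06,"x":0.0072,"y":0.063,"z":0,"spin":0},{"hand":0.06,"x":0.0076,"y":0.067,"z":0,"spin":0},{"hand":0.06,"x":0.0081,"y":0.071,"z":0,"spin":0},{"hand":0.06,"x":0.0085,"y":0.075,"z":0,"spin":0}]'; python3 -m handwheel '[{"hand":0.06,"x":0.0005,"y":0.004,"z":0,"spin":0},{"hand":0.06,"x":0.0009,"y":0.008,"z":0,"spin":0},{"hand":0.06,"x":0.0014,"y":0.012,"z":0,"spin":0},{"hand":0.06,"x":0.0018,"y":0.016,"z":0,"spin":0},{"hand":0.06,"x":0.0023,"y":0.020,"z":0,"spin":0},{"hand":0.06,"x":0.0027,"y":0.024,"z":0,"spin":0},{"hand":0.06,"x":0.0032,"y":0.028,"z":0,"spin":0},{"hand":0.06,"x":0.0036,"y":0.032,"z":0,"spin":0},{"hand":0.06,"x":0.004,"y":0.035,"z":0,"spin":0}]'; python3 - <<'E'
from h import *
e=state()["eef_pos"]-np.array([555.68,83.16,0]);print(e[0]*.113+e[1]*.9936,-.9936*e[0]+.113*e[1])
E
```

```text
t: 6.7
eef_pos: [599.2, 11.2, 27.6]
tcp_rot: [3.142, 0.0, -0.113]
ft_force: [-4.0, -4.2, 0.5]
opening: 0.63
t: 7.45
eef_pos: [603.1, 46.3, 27.6]
tcp_rot: [3.142, 0.001, -0.113]
ft_force: [-3.8, -5.0, 0.9]
opening: 0.629
-31.30405081931854 -51.25721674140204
```

```bash
python3 -m handwheel '[{"hand":0.06,"x":0.0003,"y":0.003,"z":0,"spin":0},{"hand":0.06,"x":0.0006,"y":0.006,"z":0,"spin":0},{"hand":0.06,"x":0.001,"y":0.009,"z":0,"spin":0},{"hand":0.06,"x":0.0013,"y":0.012,"z":0,"spin":0},{"hand":0.06,"x":0.0016,"y":0.014,"z":0,"spin":0}]'; python3 -m handwheel '[{"hand":0.06,"x":0.0001,"y":0.001,"z":0,"spin":0},{"hand":0.06,"x":0.0002,"y":0.002,"z":0,"spin":0},{"hand":0.06,"x":0.0003,"y":0.003,"z":0,"spin":0}]'; python3 -m handwheel '[{"hand":0.06,"x":0.0001,"y":0.001,"z":0,"spin":0},{"hand":0.06,"x":0.0002,"y":0.002,"z":0,"spin":0}]'
```

```text
t: 7.87
eef_pos: [604.7, 60.2, 27.6]
tcp_rot: [3.142, 0.001, -0.113]
ft_force: [-3.7, -3.8, -0.1]
opening: 0.633
t: 8.12
eef_pos: [605.0, 63.0, 27.6]
tcp_rot: [3.142, 0.001, -0.113]
ft_force: [-3.3, -3.7, -0.3]
opening: 0.631
t: 8.28
eef_pos: [605.2, 65.0, 27.6]
tcp_rot: [3.142, 0.001, -0.113]
ft_force: [-2.8, -5.5, -0.1]
opening: 0.628
```

```bash
python3 -m handwheel '[{"hand":0.06,"x":0.0001,"y":0.001,"z":0,"spin":0},{"hand":0.06,"x":0.0002,"y":0.002,"z":0,"spin":0}]'; python3 -m handwheel '[{"hand":0.06,"x":0.0001,"y":0.001,"z":0,"spin":0},{"hand":0.06,"x":0.0001,"y":0.001,"z":0,"spin":0}]'; python3 -m handwheel '[{"hand":0.06,"x":0.0001,"y":0.001,"z":0,"spin":0},{"hand":0.06,"x":0.0001,"y":0.001,"z":0,"spin":0}]'
```

```text
t: 8.45
eef_pos: [605.3, 66.1, 27.6]
tcp_rot: [3.14, 0.001, -0.113]
ft_force: [-4.9, -18.6, 1.6]
opening: 0.629
t: 8.62
eef_pos: [605.3, 66.1, 27.6]
tcp_rot: [3.14, 0.001, -0.114]
ft_force: [-5.3, -19.3, 2.2]
opening: 0.632
t: 8.78
eef_pos: [605.2, 66.2, 27.6]
tcp_rot: [3.139, 0.002, -0.114]
ft_force: [-6.9, -26.8, 3.1]
opening: 0.63
```

Home contact found: force stepped to about 27 N with the TCP stopped 11 mm before the bay's front plane, which agrees with the finger half-width. I'll back off, lift, shut the fingers and work out the lever path.

```bash
python3 -m handwheel '[{"hand":0.06,"x":-0.0005,"y":-0.004,"z":0,"spin":0},{"hand":0.06,"x":-0.0017,"y":-0.015,"z":0,"spin":0},{"hand":0.06,"x":-0.0034,"y":-0.030,"z":0,"spin":0},{"hand":0.03,"x":-0.0045,"y":-0.040,"z":0,"spin":0},{"hand":0,"x":-0.0045,"y":-0.040,"z":0.02,"spin":0},{"hand":0,"x":-0.0045,"y":-0.040,"z":0.05,"spin":0},{"hand":0,"x":-0.0045,"y":-0.040,"z":0.08,"spin":0},{"hand":0,"x":-0.0045,"y":-0.040,"z":0.1,"spin":0},{"hand":0,"x":-0.0045,"y":-0.040,"z":0.1,"spin":0},{"hand":0,"x":-0.0045,"y":-0.040,"z":0.1,"spin":0},{"hand":0,"x":-0.0045,"y":-0.040,"z":0.1,"spin":0},{"hand":0,"x":-0.0045,"y":-0.040,"z":0.1,"spin":0}]'; cat > path.py <<'E'
from h import *
np.set_printoptions(precision=1,suppress=True)
def ctr(f,r=85,gap=0):
    n=np.array([-np.cos(f),np.sin(f)]);d=np.array([-np.sin(f),-np.cos(f)])
    h=11.3*abs(n[0])+12*abs(n[1])
    p=np.array([-4.5,24])+r*d+(2.5+h+gap)*n
    return place([555.68,83.16,1.4576],[[*p,0]])[0,:2]
s=state();print(s["eef_pos"],s["tcp_rot"],s["opening"])
a=ctr(1.85,gap=12);print("start",a,a-s["eef_pos"][:2])
for f in np.arange(1.85,-.01,-.1): print(round(f,2),ctr(f)-a)
print(0,ctr(0)-a)
E
python3 path.py; python3 - <<'E'
from h import *
c=read_camera("scene"); a=cv2.cvtColor(c["img"],cv2.COLOR_RGB2BGR)[170:290,200:375]
cv2.imwrite("pics/scene3.png",cv2.resize(a,None,fx=4.5,fy=4.5,interpolation=cv2.INTER_CUBIC))
E
```

```text
t: 9.78
eef_pos: [601.0, 28.8, 126.5]
tcp_rot: [-3.142, 0.002, -0.113]
ft_force: [-0.3, 0.4, 0.4]
opening: 0.061
[601.   28.8 126.5] [-3.1  0.  -0.1] 0.06107502921482916
start [471.9  14. ] [-129.1  -14.8]
1.85 [11.1 -4.6]
1.75 [19.3 -9.3]
1.65 [ 28.1 -13.1]
1.55 [ 36.9 -15.9]
1.45 [ 44.3 -17.7]
1.35 [ 52.  -18.9]
1.25 [ 59.9 -19.4]
1.15 [ 68.  -19.1]
1.05 [ 76.1 -18. ]
0.95 [ 84.3 -16. ]
0.85 [ 92.4 -13.2]
0.75 [100.3  -9.5]
0.65 [107.9  -4.9]
0.55 [115.1   0.6]
0.45 [121.8   6.9]
0.35 [127.8  14. ]
0.25 [133.1  21.8]
0.15 [137.5  30.3]
0.05 [141.   39.4]
0 [142.3  44.1]
```

View pics/scene3.png

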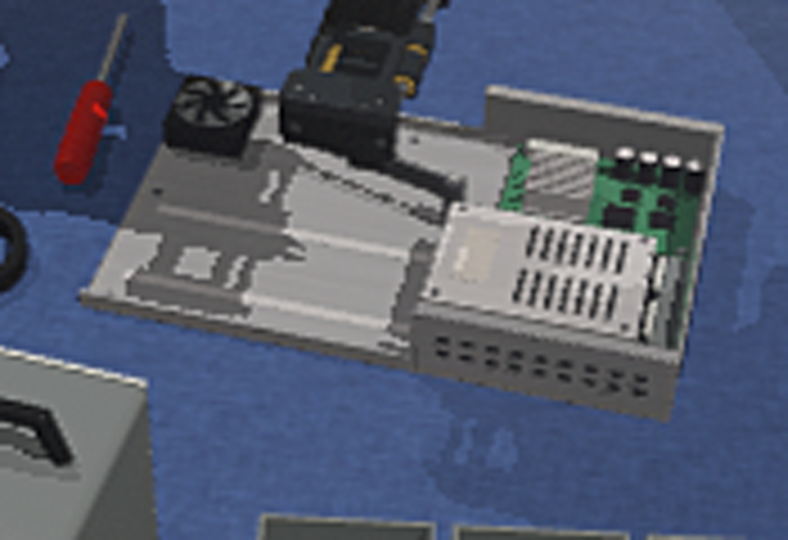

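The module sits square and in the bay, with its front (crop (430, 290)) level with the wall's start. Next I go behind the lever.

```bash
python3 -m handwheel '[{"hand":0,"x":-0.02,"y":-0.003,"z":0,"spin":0},{"hand":0,"x":-0.055,"y":-0.007,"z":0,"spin":0},{"hand":0,"x":-0.09,"y":-0.011,"z":0,"spin":0},{"hand":0,"x":-0.118,"y":-0.014,"z":0,"spin":0},{"hand":0,"x":-0.131,"y":-0.015,"z":0,"spin":0},{"hand":0,"x":-0.131,"y":-0.015,"z":0,"spin":0},{"hand":0,"x":-0.131,"y":-0.015,"z":-0.02,"spin":0},{"hand":0,"x":-0.131,"y":-0.015,"z":-0.04,"spin":0},{"hand":0,"x":-0.131,"y":-0.015,"z":-0.055,"spin":0},{"hand":0,"x":-0.131,"y":-0.015,"z":-0.065,"spin":0},{"hand":0,"x":-0.131,"y":-0.015,"z":-0.075,"spin":0},{"hand":0,"x":-0.131,"y":-0.015,"z":-0.085,"spin":0},{"hand":0,"x":-0.131,"y":-0.015,"z":-0.09,"spin":0},{"hand":0,"x":-0.131,"y":-0.015,"z":-0.09,"spin":0},{"hand":0,"x":-0.131,"y":-0.015,"z":-0.09,"spin":0}]'
```

```text
t: 11.08
eef_pos: [470.8, 13.8, 37.3]
tcp_rot: [3.142, 0.001, -0.113]
ft_force: [0.3, 0.2, -0.2]
opening: 0.003
```

```bash
python3 -m handwheel '[{"hand":0,"x":0.007,"y":-0.003,"z":0,"spin":0},{"hand":0,"x":0.013,"y":-0.005,"z":0,"spin":0},{"hand":0,"x":0.020,"y":-0.009,"z":0,"spin":0},{"hand":0,"x":0.029,"y":-0.013,"z":0,"spin":0},{"hand":0,"x":0.037,"y":-0.016,"z":0,"spin":0},{"hand":0,"x":0.045,"y":-0.018,"z":0,"spin":0},{"hand":0,"x":0.053,"y":-0.019,"z":0,"spin":0},{"hand":0,"x":0.061,"y":-0.0195,"z":0,"spin":0},{"hand":0,"x":0.069,"y":-0.019,"z":0,"spin":0},{"hand":0,"x":0.077,"y":-0.018,"z":0,"spin":0},{"hand":0,"x":0.085,"y":-0.016,"z":0,"spin":0},{"hand":0,"x":0.093,"y":-0.013,"z":0,"spin":0},{"hand":0,"x":0.101,"y":-0.0095,"z":0,"spin":0},{"hand":0,"x":0.109,"y":-0.005,"z":0,"spin":0},{"hand":0,"x":0.116,"y":0.0005,"z":0,"spin":0},{"hand":0,"x":0.122,"y":0.007,"z":0,"spin":0},{"hand":0,"x":0.128,"y":0.014,"z":0,"spin":0},{"hand":0,"x":0.133,"y":0.022,"z":0,"spin":0},{"hand":0,"x":0.136,"y":0.026,"z":0,"spin":0}]'
```

```text
t: 12.67
eef_pos: [607.1, 41.0, 37.6]
tcp_rot: [-3.142, -0.0, -0.113]
ft_force: [-1.3, -0.5, 0.3]
opening: 0.0
```

```bash
python3 -m handwheel '[{"hand":0,"x":0.0015,"y":0.003,"z":0,"spin":0},{"hand":0,"x":0.003,"y":0.006,"z":0,"spin":0},{"hand":0,"x":0.004,"y":0.009,"z":0,"spin":0},{"hand":0,"x":0.005,"y":0.012,"z":0,"spin":0}]'; python3 -m handwheel '[{"hand":0,"x":0.0005,"y":0.0015,"z":0,"spin":0},{"hand":0,"x":0.001,"y":0.003,"z":0,"spin":0}]'
```

```text
t: 13.0
eef_pos: [611.4, 51.9, 37.7]
tcp_rot: [3.142, 0.0, -0.113]
ft_force: [-1.1, -1.1, 0.8]
opening: 0.005
t: 13.17
eef_pos: [612.4, 54.9, 37.7]
tcp_rot: [3.142, -0.0, -0.113]
ft_force: [-2.0, -0.5, 0.3]
opening: 0.006
```

```bash
python3 -m handwheel '[{"hand":0,"x":0.0003,"y":0.001,"z":0,"spin":0},{"hand":0,"x":0.0006,"y":0.002,"z":0,"spin":0}]'; python3 -m handwheel '[{"hand":0,"x":0.0002,"y":0.001,"z":0,"spin":0},{"hand":0,"x":0.0004,"y":0.002,"z":0,"spin":0}]'; python3 -m handwheel '[{"hand":0,"x":0.0001,"y":0.0005,"z":0,"spin":0},{"hand":0,"x":0.0002,"y":0.001,"z":0,"spin":0}]'
```

```text
t: 13.33
eef_pos: [613.0, 56.8, 37.7]
tcp_rot: [-3.142, -0.0, -0.113]
ft_force: [-1.2, -0.3, 0.1]
opening: 0.008
t: 13.5
eef_pos: [613.4, 58.4, 37.7]
tcp_rot: [3.141, 0.0, -0.113]
ft_force: [-2.0, -11.8, 2.0]
opening: 0.003
t: 13.67
eef_pos: [613.4, 58.5, 37.7]
tcp_rot: [3.14, 0.0, -0.113]
ft_force: [-3.8, -14.8, 1.3]
opening: 0.003
```

The lever is on its stop: force rose to 15 N exactly where closing was predicted. I'll hold briefly, then back off, lift and look.

```bash
python3 -m handwheel '[{"hand":0,"x":0,"y":0,"z":0,"spin":0},{"hand":0,"x":0,"y":0,"z":0,"spin":0},{"hand":0,"x":0,"y":0,"z":0,"spin":0},{"hand":0,"x":-0.0005,"y":-0.005,"z":0,"spin":0},{"hand":0,"x":-0.002,"y":-0.02,"z":0,"spin":0},{"hand":0,"x":-0.004,"y":-0.04,"z":0,"spin":0},{"hand":0,"x":-0.004,"y":-0.04,"z":0.03,"spin":0},{"hand":0,"x":-0.004,"y":-0.04,"z":0.07,"spin":0},{"hand":0,"x":-0.004,"y":-0.04,"z":0.11,"spin":0},{"hand":0,"x":-0.004,"y":-0.04,"z":0.15,"spin":0},{"hand":0,"x":-0.03,"y":-0.07,"z":0.18,"spin":0},{"hand":0,"x":-0.06,"y":-0.11,"z":0.2,"spin":0},{"hand":0,"x":-0.09,"y":-0.15,"z":0.2,"spin":0},{"hand":0,"x":-0.12,"y":-0.19,"z":0.2,"spin":0},{"hand":0,"x":-0.14,"y":-0.23,"z":0.2,"spin":0},{"hand":0,"x":-0.14,"y":-0.27,"z":0.2,"spin":0},{"hand":0,"x":-0.14,"y":-0.3,"z":0.2,"spin":0},{"hand":0,"x":-0.14,"y":-0.32,"z":0.2,"spin":0},{"hand":0,"x":-0.14,"y":-0.32,"z":0.2,"spin":0},{"hand":0,"x":-0.14,"y":-0.32,"z":0.2,"spin":0}]'; python3 - <<'E'
from h import *
t=[]
for n,b in(("top",(150,165)),("scene",(170,200))):
    c=read_camera(n); a=cv2.cvtColor(c["img"],cv2.COLOR_RGB2BGR)[b[0]:b[0]+120,b[1]:b[1]+175]
    cv2.imwrite(f"pics/{n}4.png",cv2.resize(a,None,fx=4.5,fy=4.5,interpolation=cv2.INTER_CUBIC))
E
```

```text
t: 15.33
eef_pos: [472.8, -262.5, 237.4]
tcp_rot: [-3.141, -0.0, -0.117]
ft_force: [-0.2, 0.3, -1.0]
opening: 0.001
```

View pics/top4.png

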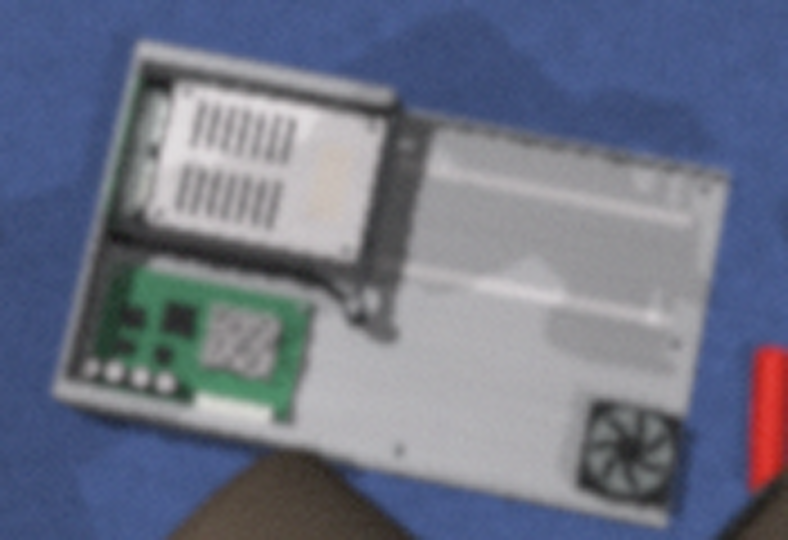

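View pics/scene4.png

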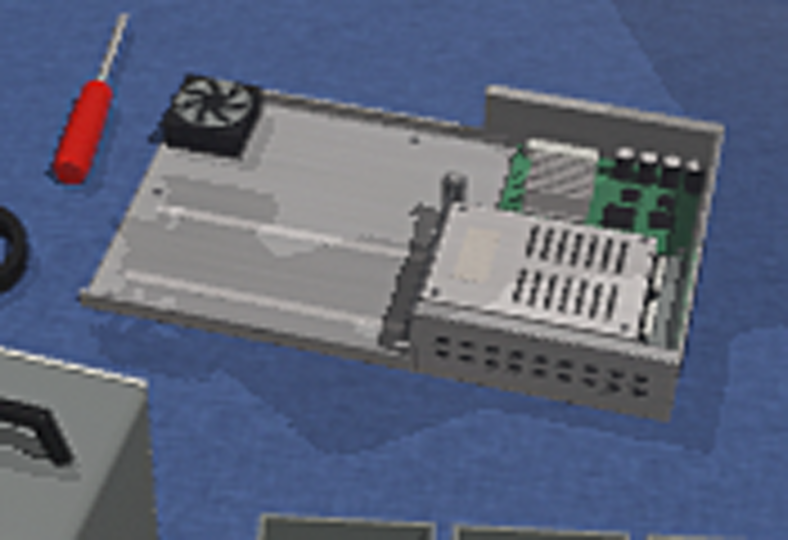

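Both views show the module seated and parallel to the rails, with the lever dark across its front (top crop from (405, 120) to (375, 300)). The fan and screwdriver look unmoved. One numeric check, then I hand in.

```bash
python3 - <<'E'
from h import *
t=read_camera("top"); tc=lambda L:np.array(L)/4.5+[165,150]
q,_=fit([(t,[[170,-120,55],[170,120,55],[0,-120,55],[-230,-120,14],[-230,120,14]],tc([(140,42),(55,398),(398,92),(730,172),(667,524)]))],[600,50,1.4])
p,r=fit([(t,[[70,-48,51],[-70,-48,51],[-70,48,51],[70,48,51]],tc([(176,80),(390,118),(362,264),(148,228)]))],[600,50,1.4])
c,s=np.cos(q[2]),np.sin(q[2]);d=p[:2]-q[:2];print(c*d[0]+s*d[1]-70,-s*d[0]+c*d[1]+50,p[2]-q[2],abs(r).max())
print(state()["qvel"].round(3),state()["ft_force"])
E
```

```text
-1.4317683415286098 -1.3228208507931924 0.026060519061545495 1.0621458527168102
[ 0.018 -0.002 -0.001 -0.001  0.001 -0.001] [-0.08256526  0.85205961 -0.21987879]
```

```bash
python3 -c "from cell import job_done;print(job_done())"
```

```text
the job is handed in; nothing more can be done
None
```

The job is handed in at about 15.5 s of the 58 s allowed; no verdict was reported.

- **Module:** I slid it into the bay with two spread fingertips at about 50 mm/s. It met the connector block with a clear force step, up to about 27 N, at the expected depth.
- **Lever:** I swung it closed with shut fingertips, and force rose to 15 N at the predicted closed position. I then retracted the arm clear of everything.

**Last checks:**
- The final pictures show the module seated in the bay with the lever across its front.
- A rough fit from the top picture puts the module front 1.4 mm short of home along the bay, 1.3 mm off sideways and 0.026 rad from square. All are within limits, but pixel error is about 1 px (about 3 mm), so the fit alone doesn't settle the 3 mm depth limit. The contact force is the stronger evidence.
- The fan, screwdriver and visible part of the tape look unmoved. I did not re-check the multimeter, bottle or can, but the arm did not go near them while low.

No check failed. I did see 3 to 5 N of sideways force while the module slid in the rails, which I took to be rail friction.

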